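# Fold the flap of a cardboard blank over the folding block

## Robot

A 6-joint arm with a two-finger parallel gripper is mounted at the origin on a cart in front of the work surface, level with it; the furniture and walls round the work are solid. World frame = base frame: x ahead of the robot, y to its left, z up, the work surface at z = 0. Lengths are in m, angles in rad, forces in N, time in s.
With the tool pointing down it reaches from about 0.275 to 0.775 m from the base axis. Payload 14.6 kg.
Tool frame: the origin (TCP) lies on the centre line of the jaws, within the pads' length; the fingertips stand 17 mm ahead of it and the grasp point (between the pads) lies 2 mm behind it (bot.tip_reach is the distance from the TCP to the fingertips, in m); z points along the fingers, y is the line along which they close (so a half turn about z gives the same grasp; the last joint's range is limited). The gripper opens to 85 mm and grips with 20 to 120 N. Pads are 22 mm wide; open, the fingers measure 114 mm over their backs; the gripper's body (76 mm by 85 mm) begins 54 mm behind the grasp point. The pads swing forward as they close: fully open they stand 13 mm farther back than shut.
Start: joints at [-1.299, 0.263, -0.048, 1.259, 0, 1.415], TCP at [0.217, -0.478, 0.248] pointing down, gripper open.
Joint ranges: [-2.65, 2.65], [-0.89, 1.7], [-1.18, 1.37], [-2.13, 2.11], [-1.35, 1.29], [-3.14, 3.14]. Speed limits (rad/s): [1.89, 1.89, 2.57, 2.79, 3.14, 3.14].

## Interface

Orientations are given as [roll, pitch, yaw] about the fixed x, y, z axes, in that order (R = Rz(yaw) Ry(pitch) Rx(roll)).
In Python, from workcell import bot gives the robot as it stands. The module is installed in compiled form; this text tells all that it offers.
- The arm moves only by the tool arm_command, never from a script. Its argument "commands" is a list of rows, each a list of 5 numbers: the finger opening in m, from 0 to 0.0854, then the shift along the tool's x, y, z in m, then the turn about the tool's z in units of 5 degrees (1.0 is 5 degrees). In form: [[claw, x, y, z, turn], ...]. A call has 1 to 8 rows; each row is the pose to reach, as a shift and turn from the pose commanded when the call began, along the tool's axes at that moment; what a row does not reach only later rows make up. A row lasts 1/10 s, in which the tool goes at most 50 mm and 8.59 degrees, less where a joint would pass 70% of its speed; a pose out of reach is approached as far as the arm can. A call with a gripper value outside its range is refused whole. The fingers move at their own pace and stop on an object; "newtons" is the grip in N (left out, the last holds). Time passes only in rows, so rows that repeat a pose let the fingers close. It gives the time, the measured TCP pose, the force, the opening and the grip force at its end, in the units of the state.
- bot.observe(): the state, without advancing time (a new reading comes with each control period).
- bot.read_camera(name): name is "side" or "top"; returns the picture (480x640x3 uint8, blue, green, red); there is no depth.
- bot.camera_model(name): a dict with "camera_matrix" (3x3 intrinsics, pixels), "eye" and "rotation" of the camera in the world. Camera axes: x right, y up, looking along -z (the intrinsics and any distortion apply to the point x, -y, -z); pixel columns grow to the right and rows downward; lengths in m; the calibration is good to about 2 mm. A picture is of the moment at which its call begins. camera_model takes no time and is no camera call.
- bot.close_job(): hands the job in; it is judged then, once.
Trained networks look in the newest picture that a camera, given by its name, has taken for a name from the list of things; names that differ only in an ending like _2 or _b are one class to them, and where a whole thing is asked for, a point or a joint stands for the part that bears it (a point fixed in the world has none). Each returns a list of dicts, best first, with "score" (0 to 1); they miss things now and then, are a little off and sometimes report something else, mostly with a low value. They report only what shows in the picture. A call takes as long as a camera call.
- bot.find_in(camera, thing): "bbox" ([centre column, centre row, width, height] in pixels, round what is visible of it).
The state is a dict: "t": time; "joints": joint angles; "dq": joint speeds; "joint_torque": joint torques, N m; "eef_pos": TCP position; "ee_rot": TCP orientation; "force": force on the tool from outside, world axes, zero at the start; "ft_torque": the same for the moment, N m; "finger_gap": finger opening in m; "grip_force": force on a finger pad.
Only numpy, scipy, OpenCV 4.12 (cv2) and the standard library are available. Lean on these libraries where they do the work, as an engineer would, in place of code of your own. Each camera call takes 0.05 s, during which the arm holds its last target. There are 200 camera calls.

## Task

Fold the flap of the cardboard blank that lies on the folding block: push the blank along between the side guides, under the hold-down bar, until its crease lies right on the block's steel edge and the whole flap sticks out beyond it, then press the flap down until it hangs flat against the block's upright face. Only push and press with the fingers: do not pinch the blank or lift it off the block, do not disturb the things lying about, and leave the blank there with the flap folded.

Things in the scene. Friction and masses are not known exactly. Their poses are not given: they have to be found in the camera images.
- block: Folding block fixed to the bench: grey deck 270x240 mm on plywood, deck top 85 mm above the bench. Origin: centre of its underside; z up, -x points out over the fold edge at x = -135 mm. Two aluminium guides on the deck run along x from -81 to 134 mm, inner faces at y = -67 and 67 mm, 13 mm high. The deck behind the blank is bare to x = 135 mm.
- fold_edge (a point): middle of the block's fold edge (steel nosing), at deck height, 85 mm above the bench; axes as the block's (-x points outward over the edge). Below the edge a plywood face, flush with it, goes straight down to the bench
- bar (a point): centre of the top of the steel hold-down bar, fixed across the deck: 22 mm wide (block x = -120 to -98 mm), its underside 9.5 mm and its top 16.5 mm above the deck; two black hand nuts on it at block y = -98 and 98 mm reach 34 mm above the deck
- blank: Loose flat blank of double-wall cardboard on the deck between the guides (2 mm play each side), 7 mm thick, 130 mm wide, about 0.2 kg: a panel 130 mm long (x) and in front (-x) a flap 45 mm long, joined at a crease. Origin: centre of the panel's underside; axes about parallel to the block's. At the start the crease is some 45 to 85 mm short of the fold edge.
- rear_edge (a point): middle of the blank's rear edge (65 mm from its origin along +x), on the underside; here it can be pushed forward
- crease (a point): middle of the crease line (65 mm from the blank's origin along -x), on the underside of the blank; the flap turns about this line
- flap (a joint): angle of the flap, rad: 0 flat in line with the panel, growing as it folds downward, 1.57 hanging straight down. The crease is stiff (0.04 N m, some 2 N at mid-flap) and stays where it is left; it can fold only once the flap is beyond the edge
- pile: five more such flat blanks in a heavy pile, 175x130x35 mm, on the bench to the left; not to be used
- staple_box: small white box of staples, 36x62x22 mm, lies on the deck of the block beside a guide; leave it alone
- snap_cutter: green snap-off cutter, 160 mm long, 14 mm high, lies on the deck of the block beside the other guide; leave it alone
- tape_clear: roll of packing tape, 109 mm across, 48 mm high, on the bench to the right; leave it alone
- stapler: red and black stapler, 142 mm long, 54 mm high, on the bench to the right; leave it alone
- tape_measure: yellow tape measure, 35x66x64 mm, on the bench to the left; leave it alone
- label_roll: white roll of labels standing on end, 95 mm across, 102 mm high, on the bench to the right; leave it alone
- parcel_d: small packed carton, 93x123x64 mm, on the bench at the far right; leave it alone

How it is judged:
On the way:
1. the blank, its flap still flat, has been pushed out and has come to rest with its crease on the fold edge, at most 6 mm short of it or 10 mm beyond (x of crease in the frame of fold_edge between -0.01 and 0.006 m and linear speed of blank below 0.01 m/s and value of joint flap below 0.3 rad), for 0.2 s.
At the end, for the whole second after the job is handed in: The blank lies flat on the deck between the guides and under the bar, at rest, its crease within 6 mm of the fold edge, and the flap is folded down by at least 1.35 rad (77 degrees) (x of crease in the frame of fold_edge between -0.006 and 0.006 m and value of joint flap above 1.35 rad and linear speed of blank below 0.01 m/s and z of blank in the frame of block between 0.081 and 0.089 m and angle between blank's own z axis and vertical below 0.06 rad and angle between the x axis of blank and the x axis of block, either way round below 0.06 rad); the robot touches nothing.
It fails at once if the blank is lifted: its middle rises more than 20 mm off the deck, or it tips by more than 0.3 rad (z of blank in the frame of block above 0.105 m or angle between blank's own z axis and vertical above 0.3 rad).
It fails at once if one of the things lying about is moved more than 25 mm (distance of any of staple_box, snap_cutter, tape_clear, stapler, tape_measure, label_roll, parcel_d from where it was at the start of the episode above 0.025 m).
It also fails if it takes over 45 s, if anything falls off the work surface, if the arm or the gripper's body presses on something with over 40 N, if the wrist force passes 120 N, or if a joint passes its speed limit or range.

## Working session

There is one attempt and no reset: what is moved stays moved. The work goes in short steps, Python scripts to look and compute and a tool call to move; the robot and the scene stay as the last step left them, time stands still between calls to the robot, and variables do not carry over. Pictures are saved under pics/ and viewed, at most 10 in all, crops included, and the job is handed in when it is done.

Besides the shell and the picture viewer there is one more tool, called after "Request:" as name([rows], argument=value, ...), one row to a line, values as JSON. arm_command: Moves the arm, as the interface text tells. Its arguments: {"type":"object","properties":{"commands":{"type":"array","items":{"type":"array","items":{"type":"number"}}},"newtons":{"type":"number"}},"required":["commands"]}

```bash
mkdir -p pics; python3 - <<'E'
from workcell import bot
import cv2,numpy as np
for n in("top","side"):
    im=bot.read_camera(n);cv2.imwrite(f"pics/{n}0.png",im);np.save(n,im)
    m=bot.camera_model(n);print(n,m)
    for t in("block","blank","bar","staple_box","snap_cutter"):
        print(t,[(np.round(d["bbox"]),round(d["score"],2)) for d in bot.find_in(n,t)[:2]])
print(bot.observe(),bot.tip_reach)
E
```

```text
top {'camera_matrix': array([[614.91292552,   0.        , 314.36503696],
       [  0.        , 614.91292552, 244.32146263],
       [  0.        ,   0.        ,   1.        ]]), 'eye': array([-0.54932742, -0.66268145,  1.66098364]), 'rotation': array([ 0.67624626,  0.00563382, -1.12912824])}
block [(array([286., 275.,  75.,  37.]), 0.88)]
blank []
bar [(array([285., 278.,  78.,  38.]), 0.64)]
staple_box []
snap_cutter []
side {'camera_matrix': array([[457.551305  ,   0.        , 322.27244083],
       [  0.        , 457.551305  , 240.01374397],
       [  0.        ,   0.        ,   1.        ]]), 'eye': array([0.19077354, 0.89462577, 0.77076593]), 'rotation': array([ 0.99789592,  0.01250165, -2.8113914 ])}
block [(array([298., 266., 138., 109.]), 0.78)]
blank [(array([322., 234.,  42.,  19.]), 0.66), (array([302., 247.,  74.,  45.]), 0.63)]
bar [(array([297., 269., 142., 108.]), 0.71), (array([237., 374.,  28.,  36.]), 0.56)]
staple_box [(array([309., 277.,  30.,  25.]), 0.76)]
snap_cutter [(array([260., 245.,  43.,  29.]), 0.81)]
{'t': 0.6, 'joints': array([-1.29929333e+00,  2.63058175e-01, -4.82852302e-02,  1.25939411e+00,
        2.37535950e-05,  1.41546112e+00]), 'dq': array([ 0.00150777, -0.00138127, -0.0004851 ,  0.00013152, -0.00107216,
       -0.00068016]), 'joint_torque': array([ 2.73645848e-03, -6.37177920e+01,  3.84682560e+01,  8.10309739e-04,
        1.91065319e-04,  1.91028761e-05]), 'eef_pos': array([ 0.21733419, -0.47791325,  0.2483054 ]), 'ee_rot': array([ 3.14153087e+00, -1.43683676e-05,  4.26838209e-01]), 'force': array([-0.07693513, -0.19955058, -0.82727828]), 'ft_torque': array([-0.01334324,  0.00521266, -0.00066155]), 'grip_force': 0.0, 'finger_gap': 0.08556527668206886} 0.017
```

View pics/top0.png

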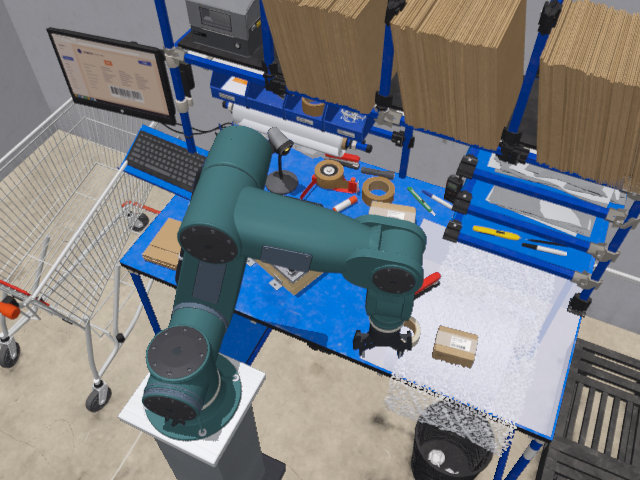

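View pics/side0.png

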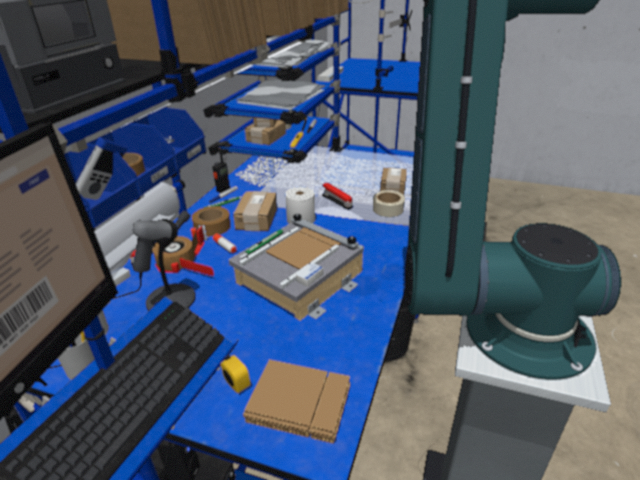

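The top view shows the arm covering the block at about (290,275). The side view shows the block at about (298,266), with the nuts at (297,217) and (353,240) on its far side, so the fold edge faces away from the camera. I'll zoom in on the block next.

```bash
cat > h.py <<'E'
import numpy as np,cv2
from scipy.spatial.transform import Rotation as Ro
from workcell import bot
def cam(n):
    m=bot.camera_model(n);return m["camera_matrix"],np.array(m["eye"]),Ro.from_euler("xyz",m["rotation"]).as_matrix()
def proj(n,P):
    K,e,R=cam(n);c=(np.atleast_2d(P)-e)@R*[1,-1,-1];q=c@K.T;return q[:,:2]/q[:,2:]
def ray(n,uv,z):
    K,e,R=cam(n);d=R@(np.linalg.inv(K)@[uv[0],uv[1],1]*np.array([1,-1,-1]));return e+d*(z-e[2])/d[2]
def b2w(p,P):
    P=np.atleast_2d(P).astype(float);c,s=np.cos(p[2]),np.sin(p[2])
    return np.c_[p[0]+c*P[:,0]-s*P[:,1],p[1]+s*P[:,0]+c*P[:,1],P[:,2]]
def w2b(p,P):
    P=np.atleast_2d(P);d=P[:,:2]-p[:2];c,s=np.cos(p[2]),np.sin(p[2])
    return np.c_[c*d[:,0]+s*d[:,1],-s*d[:,0]+c*d[:,1],P[:,2]]
E
python3 - <<'E'
from h import *
im=np.load("side.npy")
print(proj("side",[bot.observe()["eef_pos"]]),[ray("side",p,.1) for p in((297,217),(353,240),(230,265))])
cv2.imwrite("pics/c1.png",cv2.resize(im[205:325,220:380],None,fx=5,fy=5,interpolation=cv2.INTER_CUBIC))
E
```

```text
[[463.78524346 149.11349775]] [array([ 0.64701475, -0.18165506,  0.1       ]), array([ 0.45687835, -0.1118453 ,  0.1       ]), array([0.71851777, 0.09349388, 0.1       ])]
```

View pics/c1.png

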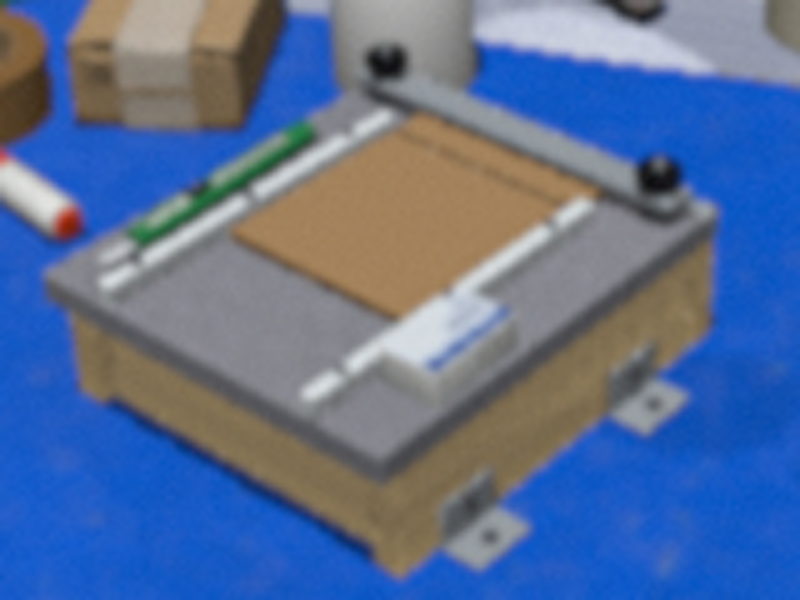

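```bash
cat >> h.py <<'E'
from scipy.optimize import least_squares
def crop2px(q,o=(220,205),f=5): return (np.array(q,float)+.5)/f-.5+np.array(o)
E
python3 - <<'E'
from h import *
B=[(135,-120,85),(135,120,85),(-135,120,85),(-109,-98,119),(-109,98,119),(134,67,98),(134,-67,98),(-81,67,98)]
q=crop2px([(48,275),(376,468),(718,210),(387,44),(659,156),(302,392),(103,283),(588,199)])
B=np.array(B)/1e3
f=lambda p:(proj("side",b2w(p,B))-q).ravel()
s=least_squares(f,[.6,0,1.2],loss="soft_l1");print(s.x,np.degrees(s.x[2]));print(f(s.x).reshape(-1,2).round(2))
np.save("block",s.x);p=s.x
for n,a in(("rear-",(233,236)),("rear+",(395,314)),("cr-",(400,133)),("cr+",(565,203)),("cr mid",(480,167))):
    print(n,w2b(p,ray("side",crop2px(a),.092))[0].round(4))
print("edge",b2w(p,[[-.135,0,.085],[.135,0,.085]]))
E
```

```text
[ 0.58745001 -0.02948263  1.20171953] 68.85345742133019
[[-1.09 -0.64]
 [ 0.75 -1.7 ]
 [ 0.43 -0.14]
 [ 0.2   0.78]
 [ 0.18  1.31]
 [-0.79 -0.07]
 [ 1.24  0.99]
 [-1.38 -0.2 ]]
rear- [ 0.0559 -0.0587  0.092 ]
rear+ [0.0532 0.0549 0.092 ]
cr- [-0.076  -0.0599  0.092 ]
cr+ [-0.0789  0.0577  0.092 ]
cr mid [-0.0774 -0.0014  0.092 ]
edge [[ 0.53874815 -0.15539184  0.085     ]
 [ 0.63615188  0.09642658  0.085     ]]
```

Request:
arm_command([
  [0,0.045,-0.024,0,-1],
  [0,0.09,-0.048,0,-2],
  [0,0.135,-0.072,0,-3],
  [0,0.18,-0.096,0,-4],
  [0,0.225,-0.12,0,-5],
  [0,0.27,-0.144,0,-6],
  [0,0.315,-0.168,0,-7],
  [0,0.315,-0.168,0,-8],
], newtons=20)

```text
t: 1.4
eef_pos: [0.4366, -0.1908, 0.2484]
ee_rot: [3.141, -0.001, 1.133]
force: [-0.2, 0.8, 0.1]
finger_gap: 0.0001
grip_force: 0.0
```

Request:
arm_command([
  [0,0.045,0.009,0,-0.3],
  [0,0.09,0.018,0,-0.6],
  [0,0.135,0.027,0,-0.88],
  [0,0.18,0.035,0,-0.88],
  [0,0.225,0.044,0,-0.88],
  [0,0.27,0.053,0.01,-0.88],
  [0,0.31,0.06,0.02,-0.88],
  [0,0.31,0.06,0.06,-0.88],
])

```text
t: 2.2
eef_pos: [0.6264, 0.0629, 0.19]
ee_rot: [3.135, -0.003, 1.205]
force: [-0.1, -0.0, -1.6]
finger_gap: -0.0001
grip_force: 0.0
```

```bash
python3 - <<'E'
from h import *
p=np.load("block.npy")
im=bot.read_camera("top");o=bot.observe();print(o["eef_pos"],o["ee_rot"],w2b(p,o["eef_pos"]))
cv2.imwrite("pics/top1.png",np.hstack([cv2.resize(im[220:340,210:370],None,fx=5,fy=5,interpolation=cv2.INTER_CUBIC)]))
for t in("block","label_roll","blank"):print(t,bot.find_in("top",t)[:1])
im=bot.read_camera("side")
l=bot.find_in("side","label_roll")[:1];print(l)
if l: b=l[0]["bbox"];print(w2b(p,ray("side",(b[0],b[1]-b[3]/2+4),.102)))
E
```

```text
[0.62169078 0.06131795 0.18147705] [-3.13657296e+00  1.57893649e-03  1.20451655e+00] [[0.09703865 0.0008217  0.18147705]]
block [{'bbox': [293.9, 247.1, 107.6, 96.0], 'score': 0.94}]
label_roll [{'bbox': [387.5, 251.8, 31.7, 40.6], 'score': 0.59}]
blank [{'bbox': [295.2, 241.6, 56.8, 49.5], 'score': 0.75}]
[{'bbox': [298.2, 202.6, 29.2, 40.1], 'score': 0.56}]
[[-0.26833243 -0.24154174  0.102     ]]
```

View pics/top1.png

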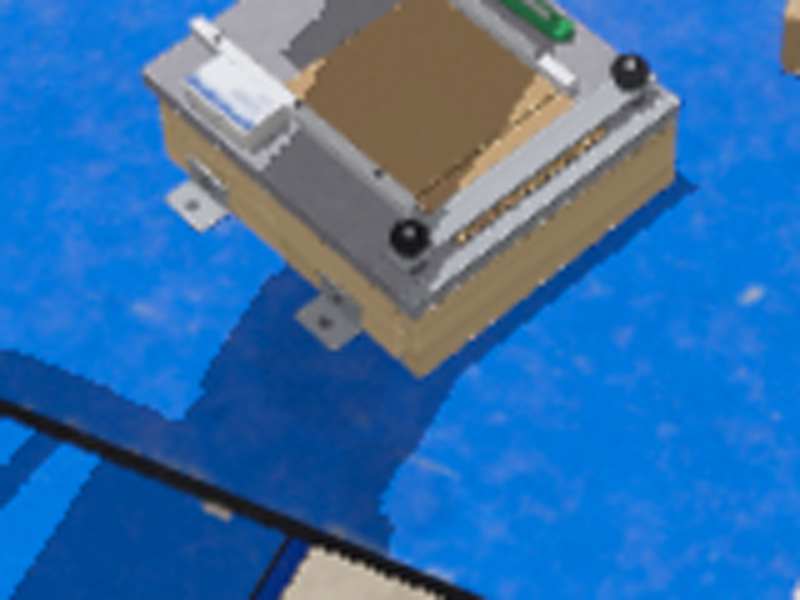

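The top crop now shows the fold edge from (418,315) to (680,100) and the crease from about (430,195) to (560,95). The nuts are at (410,238) and (630,70). I'll use this to cross-check the pose.

```bash
python3 - <<'E'
from h import *
p0=np.load("block.npy")
B=np.array([(-135,120,85),(-135,-120,85),(-109,98,119),(-109,-98,119),(135,120,85),(-135,120,0)])/1e3
q=crop2px([(418,314),(680,101),(410,232),(632,66),(145,74),(420,377)],(210,220))
qs=crop2px([(48,275),(376,468),(718,210),(387,44),(659,156),(302,392),(103,283),(588,199)])
Bs=np.array([(135,-120,85),(135,120,85),(-135,120,85),(-109,-98,119),(-109,98,119),(134,67,98),(134,-67,98),(-81,67,98)])/1e3
f=lambda p:(proj("top",b2w(p,B))-q).ravel()
g=lambda p:np.r_[f(p),(proj("side",b2w(p,Bs))-qs).ravel()]
for h in(f,g):
    s=least_squares(h,p0,loss="soft_l1");print(s.x,f(s.x).reshape(-1,2).round(1).tolist())
    for a in((430,195),(555,97),(418,205)): print(w2b(s.x,ray("top",crop2px(a,(210,220)),.092))[0].round(4))
p=s.x;np.save("block",p);print("rear from side",w2b(p,ray("side",crop2px((233,236)),.092)),w2b(p,ray("side",crop2px((395,314)),.092)),w2b(p,ray("side",crop2px((480,167)),.092)))
o=bot.observe();print(o["eef_pos"],w2b(p,o["eef_pos"]),p[2]-o["ee_rot"][2])
E
```

```text
[ 0.58667902 -0.03247085  1.21156135] [[-0.4, -1.0], [0.5, 0.1], [0.4, 0.2], [0.0, -0.2], [-0.8, -0.4], [0.1, 1.6]]
[-0.0793  0.0559  0.092 ]
[-0.0774 -0.0584  0.092 ]
[-0.0798  0.0669  0.092 ]
[ 0.58783673 -0.03142922  1.20647175] [[-0.8, -1.4], [0.3, -0.0], [0.0, -0.1], [-0.1, -0.4], [-0.9, -0.9], [-0.3, 1.2]]
[-0.0809  0.0562  0.092 ]
[-0.0785 -0.0581  0.092 ]
[-0.0815  0.0672  0.092 ]
rear from side [[ 0.05726231 -0.05787319  0.092     ]] [[0.0550983  0.05567131 0.092     ]] [[-7.57044701e-02  2.76640655e-05  9.20000000e-02]]
[0.62271589 0.05852027 0.19027325] [[ 0.0964737  -0.0005392   0.19027325]] 0.005671332185422706
```

Request:
arm_command([
  [0,0,0,0.03,0],
  [0,0,0,0.06,0],
  [0,0,0,0.075,0],
  [0,0,0,0.08,0],
  [0,0,0,0.08,0],
  [0,0,0,0.08,0],
])

```text
t: 3.1
eef_pos: [0.6231, 0.0589, 0.11]
ee_rot: [3.139, -0.001, 1.201]
force: [-0.2, 0.4, -0.3]
finger_gap: 0.0001
grip_force: 0.0
```

Request:
arm_command([
  [0,0,0,0.003,0],
  [0,0,0,0.005,0],
  [0,-0.005,0,0.005,0],
  [0,-0.01,0,0.005,0],
  [0,-0.015,0,0.005,0],
  [0,-0.02,0,0.005,0],
  [0,-0.02,0,0.005,0],
])

```text
t: 3.8
eef_pos: [0.6149, 0.0399, 0.1034]
ee_rot: [-3.142, 0.0, 1.201]
force: [-0.2, 0.9, -0.4]
finger_gap: 0.0001
grip_force: 0.0
```

```bash
python3 - <<'E'
from h import *
p=np.load("block.npy")
o=bot.observe();print(o["eef_pos"],w2b(p,o["eef_pos"]),o["force"])
E
```

```text
[0.61489886 0.03985936 0.10336765] [[0.07625225 0.00011553 0.10336765]] [-0.21135678  0.88725409 -0.35195374]
```

Request:
arm_command([
  [0,-0.008,0,0,0],
  [0,-0.016,0,0,0],
  [0,-0.024,0,0,0],
  [0,-0.032,0,0,0],
  [0,-0.04,0,0,0],
  [0,-0.048,0,0,0],
  [0,-0.052,0,0,0],
  [0,-0.052,0,0,0],
])

```text
t: 4.6
eef_pos: [0.5962, -0.0085, 0.1033]
ee_rot: [3.142, 0.0, 1.201]
force: [-0.1, 1.4, -0.3]
finger_gap: 0.0003
grip_force: 0.0
```

```bash
python3 - <<'E'
from h import *
p=np.load("block.npy")
im=bot.read_camera("top");o=bot.observe();print(o["eef_pos"],w2b(p,o["eef_pos"]),o["force"])
a=cv2.resize(im[220:300,240:350],None,fx=7,fy=7,interpolation=cv2.INTER_CUBIC)
cv2.imwrite("pics/top2.png",a)
E
```

```text
[ 0.5963184  -0.00819729  0.10334206] [[0.02472926 0.00035299 0.10334206]] [ 0.47281513  0.27442235 -0.53192853]
```

View pics/top2.png

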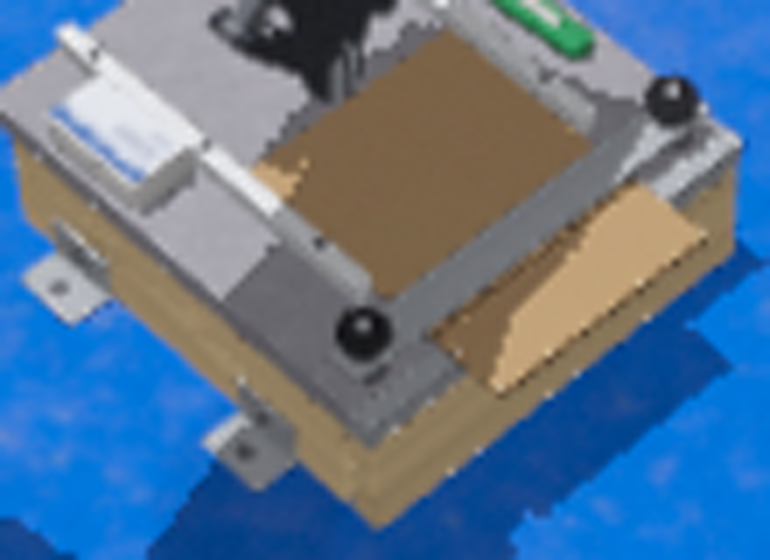

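The crop shows the flap sticking out past the bar, with its front edge from about (495,388) to (708,233). The deck edge runs from (370,445) to (740,140).

```bash
python3 - <<'E'
from h import *
p=np.load("block.npy")
for a,z in(((495,387),.092),((708,232),.092),((600,310),.092),((370,443),.085),((740,142),.085)):
    print(a,w2b(p,ray("top",crop2px(a,(240,220),7),z))[0].round(4))
E
```

```text
(495, 387) [-0.1604  0.0667  0.092 ]
(708, 232) [-0.1649 -0.0649  0.092 ]
(600, 310) [-0.1623  0.0025  0.092 ]
(370, 443) [-0.1402  0.1247  0.085 ]
(740, 142) [-0.1338 -0.1182  0.085 ]
```

Request:
arm_command([
  [0,-0.004,0,0,0],
  [0,-0.008,0,0,0],
  [0,-0.012,0,0,0],
  [0,-0.016,0,0,0],
  [0,-0.019,0,0,0],
  [0,-0.021,0,0,0],
  [0,-0.021,0,0,0],
  [0,-0.021,0,0,0],
])

```text
t: 5.45
eef_pos: [0.5887, -0.0276, 0.1032]
ee_rot: [-3.142, 0.0, 1.202]
force: [0.2, -0.0, -0.0]
finger_gap: -0.0001
grip_force: 0.0
```

```bash
python3 - <<'E'
from h import *
p=np.load("block.npy")
im=bot.read_camera("top");o=bot.observe();print(o["eef_pos"],w2b(p,o["eef_pos"]),o["force"])
a=cv2.resize(im[240:300,280:350],None,fx=10,fy=10,interpolation=cv2.INTER_CUBIC)
cv2.imwrite("pics/top3.png",a)
E
```

```text
[ 0.58874653 -0.02753969  0.10324921] [[0.00395841 0.00053582 0.10324921]] [-0.40833619  0.17724877  0.34450721]
```

View pics/top3.png

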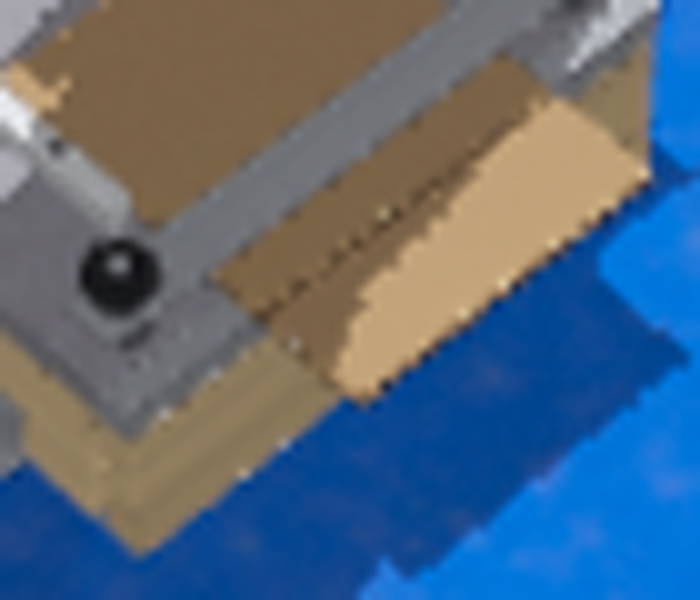

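The crop shows the crease line running from (265,315) to (420,205), with the deck edge meeting the blank's side at about (262,335) and the flap fully out. I'll work out the numbers.

```bash
python3 - <<'E'
from h import *
p=np.load("block.npy")
for a,z in(((265,314),.092),((345,258),.092),((420,205),.092),((365,396),.092),((648,176),.092),((130,437),.085),((195,387),.085),((255,340),.085)):
    print(a,w2b(p,ray("top",crop2px(a,(280,240),10),z))[0].round(4))
E
```

```text
(265, 314) [-0.14    0.0658  0.092 ]
(345, 258) [-0.1417  0.0324  0.092 ]
(420, 205) [-0.1431  0.0004  0.092 ]
(365, 396) [-0.1849  0.0652  0.092 ]
(648, 176) [-0.1857 -0.0605  0.092 ]
(130, 437) [-0.1415  0.1255  0.085 ]
(195, 387) [-0.1416  0.0978  0.085 ]
(255, 340) [-0.1414  0.0717  0.085 ]
```

Request:
arm_command([
  [0,0,0,0,0],
  [0,0.008,0,0,0],
  [0,0.014,0,-0.02,0],
  [0,0.014,0,-0.05,0],
  [0,-0.03,0,-0.055,0],
  [0,-0.075,0,-0.055,0],
  [0,-0.12,0,-0.055,0],
  [0,-0.16,0,-0.055,0],
])

```text
t: 6.3
eef_pos: [0.5306, -0.1779, 0.1585]
ee_rot: [3.141, 0.0, 1.202]
force: [0.8, 0.6, 0.9]
finger_gap: -0.0001
grip_force: 0.0
```

Request:
arm_command([
  [0,-0.019,0,0,0],
  [0,-0.019,0,0.02,0],
  [0,-0.019,0,0.03,0],
  [0,-0.019,0,0.03,0],
])

```text
t: 6.7
eef_pos: [0.5238, -0.1936, 0.1271]
ee_rot: [-3.139, -0.0, 1.202]
force: [-0.5, 0.6, 0.5]
finger_gap: 0.0001
grip_force: 0.0
```

```bash
python3 - <<'E'
from h import *
p=np.load("block.npy")
im=bot.read_camera("top");o=bot.observe();print(o["eef_pos"],w2b(p,o["eef_pos"]),o["force"])
cv2.imwrite("pics/top4.png",cv2.resize(im[210:310,240:370],None,fx=6,fy=6,interpolation=cv2.INTER_CUBIC))
E
```

```text
[ 0.52416627 -0.19367597  0.12794456] [[-0.17428458  0.00167994  0.12794456]] [ 0.03799439 -0.13730806  0.01850715]
```

View pics/top4.png

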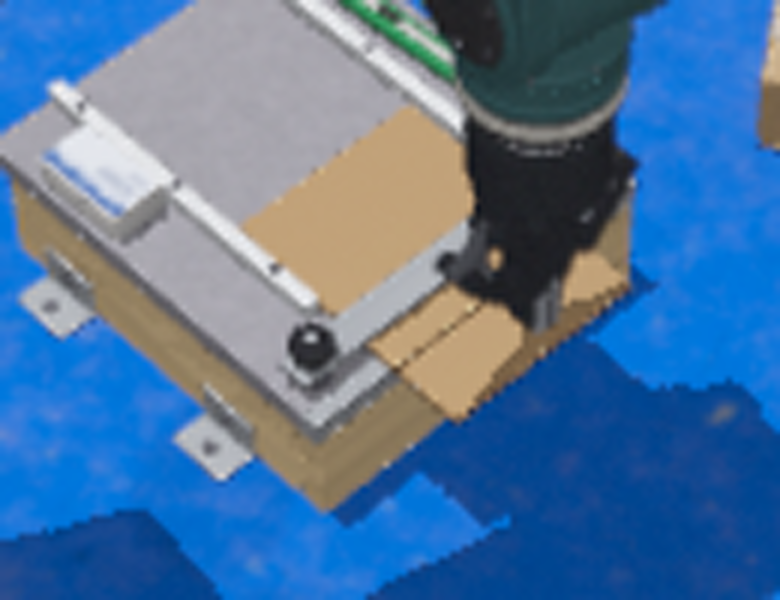

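The finger stands over the outer part of the flap at (540,320), and the crease lines up with the edge at (400,370). Now I'll press down.

Request:
arm_command([
  [0,0,0,0.01,0],
  [0,0,0,0.018,0],
  [0,0,0,0.026,0],
  [0,0,0,0.034,0],
  [0,0,0,0.042,0],
  [0,0,0,0.05,0],
  [0,0,0,0.058,0],
  [0,0,0,0.066,0],
])

```text
t: 7.55
eef_pos: [0.5242, -0.1945, 0.0616]
ee_rot: [-3.141, 0.0, 1.202]
force: [0.4, -0.4, 0.3]
finger_gap: 0.0001
grip_force: 0.0
```

Request:
arm_command([
  [0,0,0,0,0],
  [0,0.004,0,0,0],
  [0,0.008,0,0,0],
  [0,0.012,0,0,0],
  [0,0.014,0,0,0],
  [0,0.014,0,0,0],
])

```text
t: 8.15
eef_pos: [0.5295, -0.181, 0.0624]
ee_rot: [3.141, -0.0, 1.202]
force: [-0.8, -0.4, 0.2]
finger_gap: 0.0
grip_force: 0.0
```

```bash
python3 - <<'E'
from h import *
p=np.load("block.npy")
im=bot.read_camera("top");o=bot.observe();print(o["eef_pos"],w2b(p,o["eef_pos"]),o["force"])
cv2.imwrite("pics/top5.png",cv2.resize(im[210:310,240:370],None,fx=6,fy=6,interpolation=cv2.INTER_CUBIC))
E
```

```text
[ 0.52942579 -0.18117234  0.06238921] [[-0.16072757  0.0012209   0.06238921]] [0.51637742 0.55544198 0.48080856]
```

View pics/top5.png

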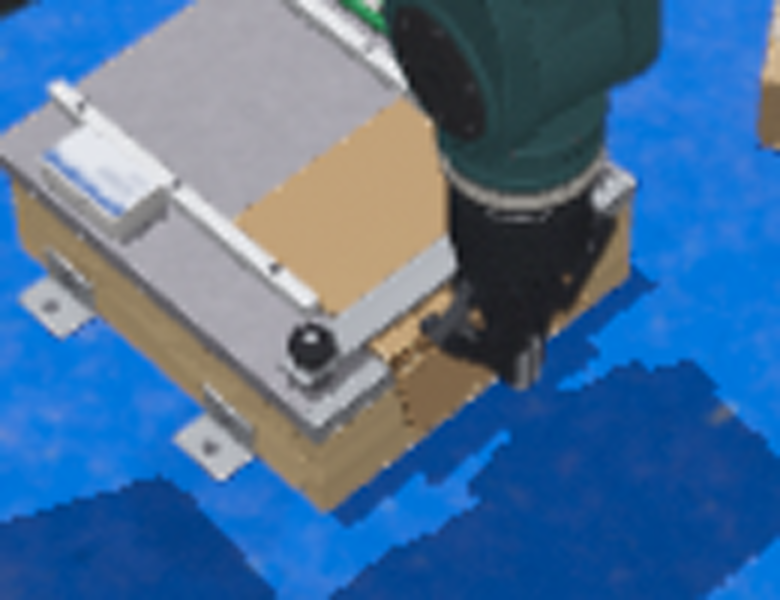

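The flap is nearly down, with its dark face at (430,390) beside the finger. I'll press it home until force builds.

Request:
arm_command([
  [0,0.002,0,0,0],
  [0,0.004,0,0,0],
  [0,0.005,0,0,0],
  [0,0.005,0,0,0],
])

```text
t: 8.6
eef_pos: [0.5311, -0.1766, 0.0623]
ee_rot: [-3.142, -0.0, 1.202]
force: [0.3, 0.1, -0.7]
finger_gap: -0.0002
grip_force: 0.1
```

```bash
python3 - <<'E'
from h import *
p=np.load("block.npy")
for i in range(3):
    o=bot.observe();bot.read_camera("top");print(w2b(p,o["eef_pos"]),o["force"]@np.array([np.cos(p[2]),np.sin(p[2]),0]))
E
```

```text
[[-0.15584141  0.00129706  0.06227176]] 0.20310537612124066
[[-0.15587959  0.0012604   0.06228822]] -0.6769504418353155
[[-0.15591825  0.00126731  0.06229061]] -0.038865116504893486
```

Request:
arm_command([
  [0,0.001,0,0,0],
  [0,0.002,0,0,0],
  [0,0.002,0,0,0],
])

```text
t: 9.05
eef_pos: [0.5318, -0.1748, 0.0623]
ee_rot: [-3.142, 0.0, 1.202]
force: [-0.1, -0.2, 0.1]
finger_gap: -0.0001
grip_force: 0.4
```

Request:
arm_command([
  [0,0.001,0,0,0],
  [0,0.001,0,0,0],
])

```text
t: 9.25
eef_pos: [0.5322, -0.1739, 0.0623]
ee_rot: [3.142, -0.0, 1.202]
force: [-0.3, -0.9, -0.5]
finger_gap: -0.0001
grip_force: 0.4
```

Request:
arm_command([
  [0,0.001,0,0,0],
  [0,0.001,0,0,0],
])

```text
t: 9.45
eef_pos: [0.5325, -0.1729, 0.0623]
ee_rot: [-3.142, -0.0, 1.202]
force: [-0.6, -0.9, -0.2]
finger_gap: -0.0001
grip_force: 0.4
```

Request:
arm_command([
  [0,0.001,0,0,0],
  [0,0.001,0,0,0],
])

```text
t: 9.65
eef_pos: [0.5329, -0.1719, 0.0623]
ee_rot: [3.142, -0.0, 1.202]
force: [0.0, -0.5, -0.7]
finger_gap: 0.0001
grip_force: 0.4
```

```bash
python3 - <<'E'
from h import *
p=np.load("block.npy")
im=bot.read_camera("top");o=bot.observe();print(w2b(p,o["eef_pos"]),o["force"])
cv2.imwrite("pics/top6.png",cv2.resize(im[210:310,240:370],None,fx=6,fy=6,interpolation=cv2.INTER_CUBIC))
E
```

```text
[[-0.15089704  0.00121278  0.06229883]] [-0.43138578  0.48035898 -0.64264313]
```

View pics/top6.png

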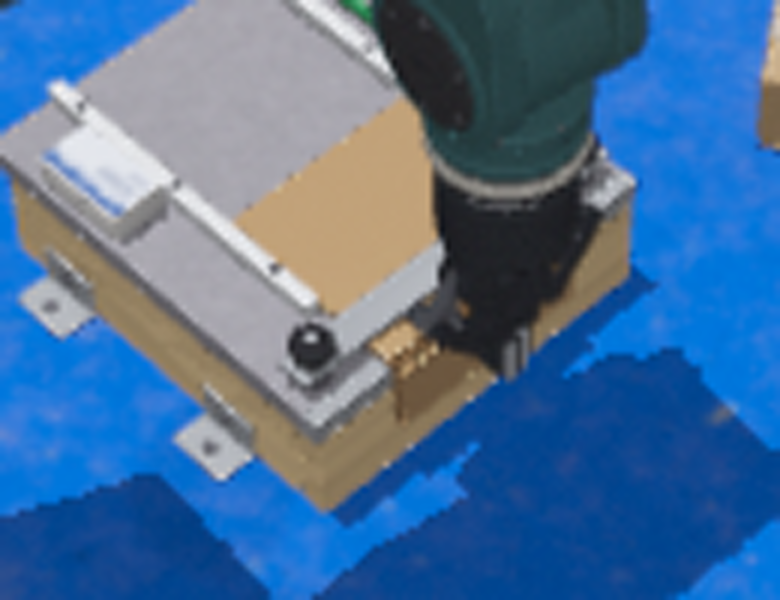

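The flap's side edge now runs from (398,375) to (400,420), close to vertical, and the rear edge is still at (235,218). There is no firm contact yet, so I'll keep going.

Request:
arm_command([
  [0,0.001,0,0,0],
  [0,0.001,0,0,0],
])

```text
t: 9.9
eef_pos: [0.5333, -0.171, 0.0623]
ee_rot: [-3.142, -0.0, 1.202]
force: [0.2, -0.1, -0.7]
finger_gap: -0.0001
grip_force: 0.3
```

Request:
arm_command([
  [0,0.001,0,0,0],
  [0,0.001,0,0,0],
])

```text
t: 10.1
eef_pos: [0.5334, -0.1707, 0.0623]
ee_rot: [-3.142, 0.001, 1.201]
force: [-2.4, -5.1, -0.6]
finger_gap: 0.0001
grip_force: 2.9
```

Request:
arm_command([
  [0,0.001,0,0,0],
  [0,0.001,0,0,0],
])

```text
t: 10.3
eef_pos: [0.5334, -0.1706, 0.0623]
ee_rot: [-3.141, 0.004, 1.201]
force: [-5.8, -12.4, -0.7]
finger_gap: 0.0003
grip_force: 6.9
```

Request:
arm_command([
  [0,-0.005,0,0,0],
  [0,-0.02,0,0,0],
  [0,-0.045,0,0,0],
  [0,-0.07,0,-0.04,0],
  [0,-0.07,0,-0.09,0],
  [0,-0.1,0,-0.14,0],
  [0,-0.14,0,-0.14,0],
  [0,-0.14,0,-0.14,0],
])

```text
t: 11.1
eef_pos: [0.4825, -0.3045, 0.2041]
ee_rot: [3.138, 0.002, 1.198]
force: [0.5, 0.1, -0.3]
finger_gap: -0.0004
grip_force: 0.0
```

```bash
python3 - <<'E'
from h import *
im=bot.read_camera("top");print(bot.observe()["eef_pos"])
cv2.imwrite("pics/top7.png",cv2.resize(im[240:310,270:350],None,fx=8,fy=8,interpolation=cv2.INTER_CUBIC))
np.save("t7",im)
E
```

```text
[ 0.48262869 -0.30246398  0.20294953]
```

View pics/top7.png

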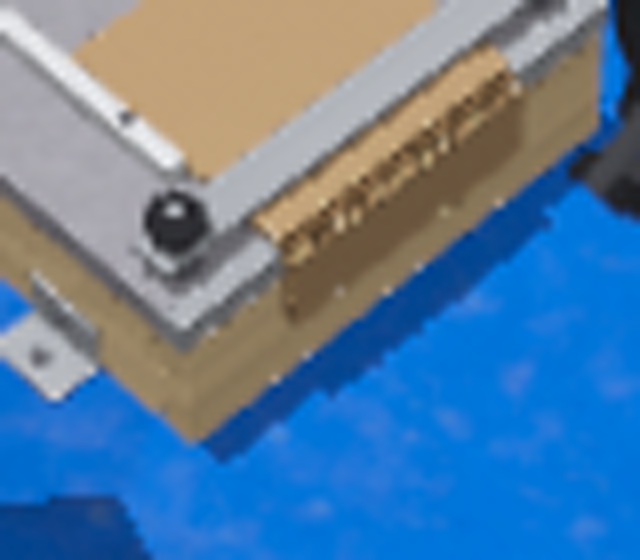

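The flap hangs against the face, from about (285,245) to (290,320) in the crop. I'll check the crease position numerically.

```bash
python3 - <<'E'
from h import *
p=np.load("block.npy")
c=lambda a,z,o=(270,240),f=8:print(a,w2b(p,ray("top",crop2px(a,o,f),z))[0].round(4))
print("panel front top"); c((282,243),.092); c((500,65),.092)
print("deck edge"); c((180,348),.085); c((228,308),.085); c((275,270),.085); c((605,20),.085)
print("rear now/before fold"); c((75,48),.092); c((235,218),.092,(240,210),6); c((243,213),.092,(240,210),6)
im=bot.read_camera("side");np.save("s7",im)
# expected image points of rear edge corners if crease exactly on edge
for n in("top","side"): print(n,proj(n,b2w(p,[[-.005,-.05,.092],[-.005,.05,.092]])))
# rear edge profile along x in the rectified deck plane (z=.092), for both cameras
xs=np.arange(-.03,.03,.001)
for n,m in(("top",np.load("t7.npy")),("side",im)):
    s=0
    for y in np.arange(-.04,.041,.005):
        uv=proj(n,b2w(p,np.c_[xs,0*xs+y,0*xs+.092])).astype(np.float32)
        v=cv2.remap(m,uv[:,:1],uv[:,1:],cv2.INTER_LINEAR)[:,0].astype(float);s=s+v[:,2]-v[:,0]
    g=np.abs(np.diff(cv2.GaussianBlur(s,(1,5),1).ravel()));i=g>g.max()*.3
    print(n,"rear x",(xs[:-1][i]+.0005)@g[i]/g[i].sum())
E
```

```text
panel front top
(282, 243) [-0.1344  0.0659  0.092 ]
(500, 65) [-0.1307 -0.0595  0.092 ]
deck edge
(180, 348) [-0.14    0.1261  0.085 ]
(228, 308) [-0.1389  0.0995  0.085 ]
(275, 270) [-0.1383  0.0736  0.085 ]
(605, 20) [-0.1401 -0.1112  0.085 ]
rear now/before fold
(75, 48) [-0.0037  0.059   0.092 ]
(235, 218) [-0.0043  0.0604  0.092 ]
(243, 213) [-0.0048  0.0549  0.092 ]
top [[303.52986882 228.07542229]
 [281.25352801 244.30548246]]
side [[284.70075165 242.74492746]
 [312.55474451 255.91194186]]
top rear x -0.004098913840990039
side rear x 0.0005057456001361129
```

I've used my ten pictures. The remaining camera bias of a few mm can be removed mechanically. The rear face of the block lies at x=+135, so if the finger touches it at R, the crease is on the edge when the finger on the rear edge stands at R−140 mm.

Request:
arm_command([
  [0,0.04,0,-0.01,0],
  [0,0.085,0,-0.01,0],
  [0,0.13,0,-0.01,0],
  [0,0.175,0,-0.01,0],
  [0,0.22,0,-0.01,0],
  [0,0.265,0,-0.01,0],
  [0,0.31,0,-0.01,0],
  [0,0.355,0,-0.01,0],
])

```text
t: 12.0
eef_pos: [0.6114, 0.0339, 0.2117]
ee_rot: [-3.14, -0.0, 1.203]
force: [1.0, -0.4, 0.6]
finger_gap: -0.0001
grip_force: 0.0
```

Request:
arm_command([
  [0,0.045,0,0,0],
  [0,0.09,0,0,0],
  [0,0.11,0,0,0],
  [0,0.11,0,0.04,0],
  [0,0.11,0,0.08,0],
  [0,0.11,0,0.12,0],
  [0,0.11,0,0.14,0],
  [0,0.11,0,0.14,0],
])

```text
t: 12.8
eef_pos: [0.6488, 0.1343, 0.0689]
ee_rot: [-3.136, 0.002, 1.203]
force: [0.2, -0.6, -0.2]
finger_gap: -0.0001
grip_force: 0.0
```

```bash
python3 - <<'E'
from h import *
p=np.load("block.npy")
o=bot.observe();print(w2b(p,o["eef_pos"]),o["force"])
E
```

```text
[[0.17660309 0.00213498 0.06885383]] [ 0.18451771 -0.62681543 -0.22673892]
```

Request:
arm_command([
  [0,-0.01,0,0,0],
  [0,-0.02,0,0,0],
  [0,-0.026,0,0,0],
  [0,-0.026,0,0,0],
])

```text
t: 13.2
eef_pos: [0.642, 0.1086, 0.0734]
ee_rot: [3.14, -0.001, 1.201]
force: [0.3, 0.4, 0.1]
finger_gap: 0.0003
grip_force: 0.0
```

Request:
arm_command([
  [0,-0.002,0,0,0],
  [0,-0.003,0,0,0],
  [0,-0.003,0,0,0],
])

```text
t: 13.5
eef_pos: [0.6416, 0.108, 0.0731]
ee_rot: [3.14, -0.003, 1.203]
force: [2.8, 9.2, 3.1]
finger_gap: 0.0
grip_force: 4.4
```

Request:
arm_command([
  [0,-0.002,0,0,0],
  [0,-0.003,0,0,0],
  [0,-0.003,0,0,0],
])

```text
t: 13.8
eef_pos: [0.6416, 0.1079, 0.0732]
ee_rot: [3.14, -0.009, 1.205]
force: [9.5, 28.1, -2.2]
finger_gap: 0.0
grip_force: 14.7
```

Request:
arm_command([
  [0,-0.001,0,0,0],
  [0,-0.002,0,0,0],
  [0,-0.002,0,0,0],
])

```text
t: 14.1
eef_pos: [0.6415, 0.1078, 0.0732]
ee_rot: [3.14, -0.013, 1.206]
force: [14.4, 41.2, -4.9]
finger_gap: 0.0002
grip_force: 21.6
```

Front and rear contacts differ by 298.9 mm, which is 277 + 2·11, so the finger half-width is 11 mm and the flap is flush. The true face is at p-x = −131.6 mm. Next I'll check how far the rear edge moved between the pre-fold pictures and now.

```bash
python3 - <<'E'
from h import *
p=np.load("block.npy")
xs=np.arange(-.03,.03,.0005)
t7=np.load("t7.npy")
big=cv2.resize(t7[210:310,240:370],None,fx=6,fy=6,interpolation=cv2.INTER_CUBIC)
for n,m in [(k,cv2.imread(f"pics/top{k}.png")) for k in(4,5,6)]+[("7",big)]:
    s=0
    for y in np.arange(.0,.046,.003):
        uv=proj("top",b2w(p,np.c_[xs,0*xs+y,0*xs+.092]));uv=((uv-[240,210]+.5)*6-.5).astype(np.float32)
        v=cv2.remap(m,uv[:,:1],uv[:,1:],cv2.INTER_LINEAR)[:,0].astype(float);s=s+v[:,2]-v[:,0]
    s=s/16; lo,hi=np.median(s[-25:]),np.median(s[:25]);mid=(lo+hi)/2
    i=np.where((s[:-1]>mid)&(s[1:]<=mid))[0];print(n,lo.round(),hi.round(),xs[i])
E
```

```text
4 -6.0 72.0 [-0.0105]
5 -6.0 72.0 [-0.004]
6 -6.0 72.0 [-0.0045]
7 -6.0 72.0 [-0.0045]
```

The blank slid back 6 mm while folding, so the crease went from about 5.4 mm beyond the edge to about 0.5 mm from it. I'll back off and hand in.

Request:
arm_command([
  [0,0.015,0,0,0],
  [0,0.03,0,0,0],
  [0,0.03,0,-0.04,0],
  [0,0.03,0,-0.09,0],
  [0,0.03,0,-0.14,0],
  [0,0.03,0,-0.14,0],
  [0,0.03,0,-0.14,0],
])

```text
t: 14.8
eef_pos: [0.6503, 0.1304, 0.2132]
ee_rot: [3.14, -0.001, 1.202]
force: [-0.2, -0.3, -0.6]
finger_gap: -0.0001
grip_force: 0.0
```

```bash
python3 - <<'E'
from workcell import bot
o=bot.observe();print(o["eef_pos"],o["force"]);print(bot.close_job())
E
```

```text
[0.65032008 0.13039217 0.21320407] [-0.18626167 -0.34626034 -0.60295971]
the job is handed in; nothing more can be done
None
```

The flap is folded flat against the block's face with the crease an estimated 0.5 mm from the fold edge, and I handed the job in at about 15 s with the arm clear; no verdict came back.

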